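# Latch the pad bonding press and switch on its locked power toggle

## Task

A green pad is waiting in the bonding press: push the sprung lid down by its black front tab until the catch snaps over and holds it by itself, feeling for the snap and never ramming the lid against the stop beneath. Then pull the red power toggle outward out of its lock, flip it over to the green-dot side, let it drop home in its notch and let go. Leave the other things on the bench where they are.

Things in the scene. Friction and masses are not known exactly. Their poses are not given: they have to be found in the camera images.
- bonding_press: bench press, 245x275 mm, fixed: white bed under a hinged lid on its left (+y), grey console with the power toggle on its right (-y), dark base tray. Origin: middle of its underside; x towards the lid's hinge (away from the catch), y left, z up. Console top 74 mm up.
- press_lid: white upper plate 150 mm wide with a black front tab, hinged along the press's y at the back. Origin: on the hinge axis, at (95, 40, 85) mm in the press frame; closed (joint 0) its axes equal the press's. The tab's flat top is 80 mm wide, x -234 to -182, 9 mm above the origin. More than 35 N of the fingers on the lid crushes the pad: failure.
- lid_swing (a joint): lid angle, rad: 0 shut, positive = front raised; a spring holds it open near 0.75 and always lifts it again (2 to 4 N at the tab near shut). The catch in front of the bed is set by hand to the pad: it holds the lid somewhere between -0.05 and 0.08, not known beforehand. Below 0.095 with nothing touching the lid means it is latched.
- tab_top (a point): middle of the tab's flat top, at (-210, 0, 9) mm in the press_lid frame. Pressing down here, the resistance climbs from 2-4 N to a peak of 9 to 18 N over some 10 mm, then falls to nearly nothing within 7 mm as the hook snaps over and draws the lid in; 2 to 3 mm lower a hard stop follows (forces shoot up). Stop when it has fallen.
- work_pad: green pad 140x58x11 mm with a pale patch, lying loose on the bed under the lid, its long side across the press; leave it there
- toggle (a joint): swing of the locking power toggle about an axis along the press's y, rad: 0 = off, leaning 0.385 from upright towards the front (white dot); 0.77 = on, leaning 0.385 to the back (green dot). Unlifted, a lock pin stops it at about 0.13 from either end; it must not be forced.
- bat_lift (a joint): how far the toggle's bat is pulled outward along its own length, m: 0 home, 0.007 at most; a spring pulls it home with 4 N at 0 and 10 N at 7 mm. Pulled 5 mm or more it passes over the lock ridge; released, it drops home in the notch on that side.
- bat_grip (a point): middle of the red bat's thick head (round, 16 mm across, from 54 to 63 mm along the bat, end at 67), 56 mm from the pivot along the bat when it is home. z points along the bat outward. Grip across the head along the press's y; the head may turn between the fingers. The steel lock gate below it reaches 22 mm above the pivot.
- toggle_pivot (a point): point on the toggle's swing axis, fixed to the press: (0, -95, 79) mm in the press frame
- red_jar: jar with red cap, 59 mm across, 72 mm high, bystander; origin under its middle
- brass_weight: brass weight 34 mm across, 23 mm high, bystander; origin under its middle
- spare_pad: spare green pad 140x58x11 mm on the bench, bystander; origin under its middle
- calliper: steel calliper 69x208x13 mm on the bench, bystander

How it is judged:
By the outcome, as a careful person would: the job done as asked, in the order asked, and still so for the second after the job is handed in, with the robot touching nothing.
It also fails if it takes over 58 s, if anything falls off the work surface, if the arm or the gripper's body presses on something with over 40 N, if the wrist force passes 120 N, or if a joint passes its speed limit or range.

## Robot

A 7-joint arm with a two-finger parallel gripper is mounted at the origin on a cart in front of the work surface, level with it; the furniture and walls round the work are solid. World frame = base frame: x ahead of the robot, y to its left, z up, the work surface at z = 0. Lengths are in m, angles in rad, forces in N, time in s.
With the tool pointing down it reaches from about 0.4 to 0.85 m from the base axis. Payload 10.4 kg.
Tool frame: the origin (TCP) lies midway between the tips of the shut fingers; the grasp point (between the pads) lies 19 mm behind it (manip.pinch_z is the distance from the TCP to the grasp point, in m); y points along the fingers, x is the direction in which the jaws open and shut, and the axes are right-handed (so a half turn about y gives the same grasp; the last joint's range is limited). The gripper opens to 85 mm and grips with 20 to 120 N. Pads are 22 mm wide; open, the fingers measure 114 mm over their backs; the gripper's body (76 mm by 85 mm) begins 54 mm behind the grasp point. The pads swing forward as they close: fully open they stand 13 mm farther back than shut.
Start: joints at [1.259, 0.332, -0.065, 1.46, 0.022, 1.35, -0.088], TCP at [0.178, -0.599, 0.231] pointing down, gripper open.
Joint ranges: [-2.6, 2.6], [-0.5, 2.12], [-1.47, 1.34], [0.16, 2.42], [-1.27, 4.41], [0.06, 2.06], [-2.6, 2.6]. Speed limits (rad/s): [2.22, 2.22, 2.79, 2.79, 3.14, 3.14, 3.14].

## Interface

Orientations are given as a unit quaternion [x, y, z, w].
In Python, from workcell import manip gives the robot as it stands.
- The arm moves only by the shell command python3 -m pendant 'ROWS' [OPENING] [FORCE]. ROWS is a JSON object of lists of equal length, an entry for each row: "offset": the shift along the tool's x, y, z scaled (see below), a list of three; "turn": the turn, a rotation vector about the tool's x, y, z scaled (see below), a list of three. A call has 1 to 12 rows; each row is the pose to reach, as a shift and turn from the pose measured when the call began, along the tool's axes at that moment; what a row does not reach only later rows make up. The controller multiplies each number of a shift by 200 mm and each number of a turn by 45 degrees. A row lasts 1/8 s, in which the tool goes at most 62.5 mm and 10.7 degrees, less where a joint would pass 70% of its speed; a pose out of reach is approached as far as the arm can. A call with a number of a shift or a turn outside -1 to 1 is refused whole. A call with a gripper value outside its range is refused whole. OPENING is the opening in per cent of the stroke, from 0 (shut) to 100 (fully open), set as the call begins (- or left out, the last holds). The fingers move at their own pace and stop on an object; FORCE is the grip in N (left out, the last holds). Time passes only in rows, so rows that repeat a pose let the fingers close. It gives the time, the measured TCP pose, the force and the opening at its end, in the units of the state.
- manip.get_obs(): the state, without advancing time (a new reading comes with each control period).
- manip.camera(name): name is "scene" or "top" or "wrist"; returns (picture, depth): 384x512x3 uint8, red, green, blue; 384x512 float32, m along the optical axis (not along the pixel's ray), 0 where there is no reading.
- manip.camera_model(name): a dict with "intrinsics" (3x3 intrinsics, pixels), "R" (3x3) and "t" (3): a world point X has camera coordinates R X + t; the wrist camera has in their place "tool_from_camera" (4x4, takes a point from camera to tool coordinates, whose origin is the TCP and whose axes are the tool frame's). Camera axes: x right, y down, z forward; pixel columns grow to the right and rows downward; lengths in m; the calibration is good to about 2 mm. A picture is of the moment at which its call begins: read the wrist's pose just before it. camera_model takes no time and is no camera call.
- manip.hand_in(): hands the job in, once; it reports no verdict.
The state is a dict: "clock": time; "joint_pos": joint angles; "joint_velocities": joint speeds; "tau": joint torques, N m; "position": TCP position; "ee_rot": TCP orientation; "ft_force": force on the tool from outside, world axes, zero at the start; "torque": the same for the moment, N m; "grip_width": opening from 0.0 (shut) to 1.0 (fully open).
Only numpy, scipy, OpenCV 4.12 (cv2) and the standard library are available. Lean on these libraries where they do the work, as an engineer would, in place of code of your own. Each camera call takes 0.05 s, during which the arm holds its last target. There are 200 camera calls.

## Working session

There is one attempt and no reset: what is moved stays moved. The work goes in short steps, Python scripts to look and compute and a shell command to move; the robot and the scene stay as the last step left them, time stands still between calls to the robot, and variables do not carry over. Pictures are saved under pics/ and viewed, about 8 in all and at most 12, crops included, and the job is handed in when it is done.

```bash
ls; mkdir -p pics; python3 - <<'E'
from workcell import manip
import cv2,numpy as np
o=manip.get_obs();print({k:np.round(v,3).tolist() for k,v in o.items()});print(manip.pinch_z)
for n in("scene","top"):
    p,d=manip.camera(n);cv2.imwrite(f"pics/{n}0.png",p[:,:,::-1]);np.savez(f"{n}0.npz",p=p,d=d)
    print(n,{k:np.round(v,4).tolist() for k,v in manip.camera_model(n).items()})
print(manip.camera_model("wrist"))
a=cv2.imread("pics/scene0.png");b=cv2.imread("pics/top0.png")
cv2.imwrite("pics/both0.png",np.vstack([a,b])[:, :])
E
```

```text
pics
{'clock': 0.0, 'joint_pos': [1.259, 0.333, -0.065, 1.461, 0.022, 1.35, -0.088], 'joint_velocities': [0.0, -0.001, -0.0, -0.001, 0.0, 0.0, 0.001], 'tau': [0.0, -62.543, 0.05, -39.161, 0.016, 0.01, 0.0], 'position': [0.178, -0.599, 0.231], 'ee_rot': [-0.566, 0.423, -0.422, 0.567], 'ft_force': [-0.639, -0.416, -0.15], 'torque': [0.021, 0.019, 0.01], 'grip_width': 1.001}
0.0187
scene {'intrinsics': [[384.0191, 0.0, 248.9242], [0.0, 384.0191, 193.3895], [0.0, 0.0, 1.0]], 'R': [[-0.8894, -0.4568, -0.0202], [-0.2257, 0.477, -0.8494], [0.3976, -0.7509, -0.5274]], 't': [0.5043, 0.2171, 1.1263]}
top {'intrinsics': [[409.1712, 0.0, 254.3395], [0.0, 409.1712, 190.0865], [0.0, 0.0, 1.0]], 'R': [[-0.0193, -0.9998, -0.0059], [-0.996, 0.0197, -0.0872], [0.0873, 0.0042, -0.9962]], 't': [-0.0126, 0.5707, 1.2527]}
{'intrinsics': array([[330.12404304,   0.        , 252.34995008],
       [  0.        , 330.12404304, 185.76472399],
       [  0.        ,   0.        ,   1.        ]]), 'tool_from_camera': array([[ 9.99999120e-01, -1.25409364e-03,  4.33133304e-04,
         3.79261759e-04],
       [-7.63517374e-04, -2.76954068e-01,  9.60882855e-01,
        -1.43304338e-01],
       [-1.08507905e-03, -9.60882340e-01, -2.76954781e-01,
         7.02318665e-02],
       [ 0.00000000e+00,  0.00000000e+00,  0.00000000e+00,
         1.00000000e+00]])}
```

View pics/scene0.png

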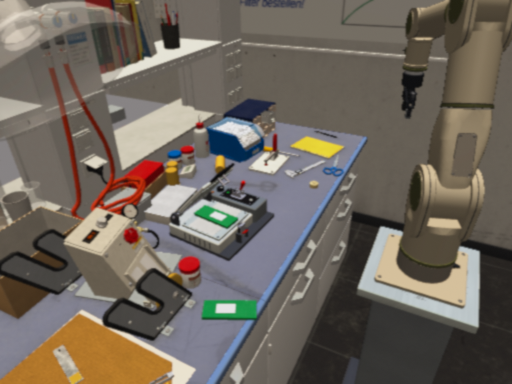

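View pics/top0.png

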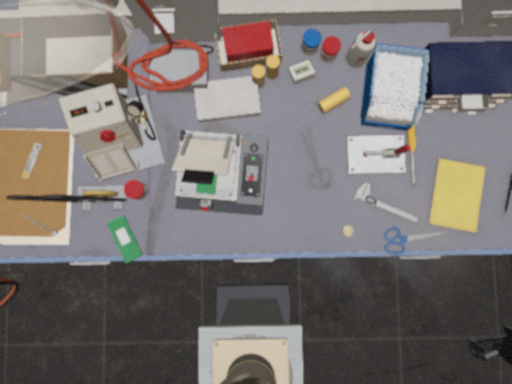

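```bash
python3 - <<'E'
import cv2,numpy as np
a=cv2.imread("pics/scene0.png")[150:270,150:290];b=cv2.imread("pics/top0.png")[120:220,165:280]
a=cv2.resize(a,(700,600),interpolation=cv2.INTER_CUBIC)
b=cv2.resize(b,(690,600),interpolation=cv2.INTER_CUBIC)
cv2.imwrite("pics/c1.png",a);cv2.imwrite("pics/c2.png",b)
E
```

```text
(no output)
```

View pics/c1.png

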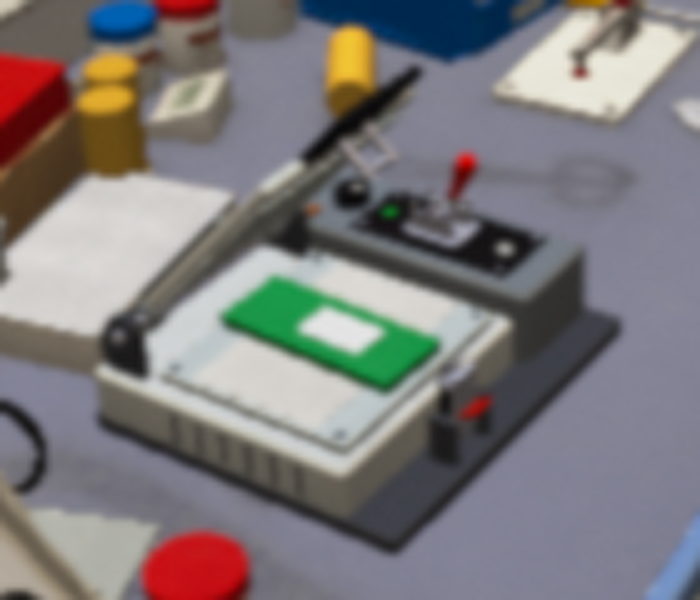

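View pics/c2.png

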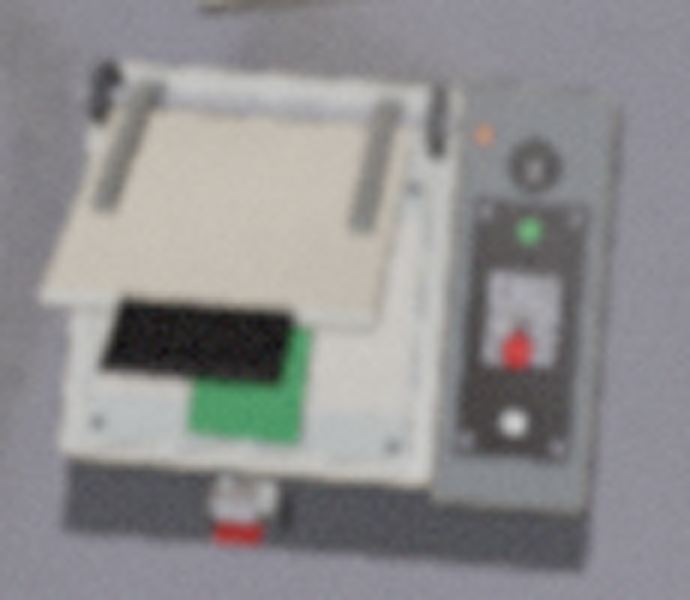

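```bash
cat > h.py <<'E'
import numpy as np,cv2
from workcell import manip
from scipy.spatial.transform import Rotation as Ro
from scipy.optimize import least_squares
cms={n:manip.camera_model(n) for n in("scene","top")}
def proj(n,X):
    c=cms[n];q=c["intrinsics"]@(c["R"]@X+c["t"]);return q[:2]/q[2]
def press(p,X):
    c,s=np.cos(p[2]),np.sin(p[2]);return np.array([p[0]+c*X[0]-s*X[1],p[1]+s*X[0]+c*X[1],X[2]])
def lid(a,X): # lid->press, positive = front raised
    c,s=np.cos(a),np.sin(a);return np.array([.095+c*X[0]+s*X[2],.040+X[1],.085-s*X[0]+c*X[2]])
def world(n,u,v,d):
    c=cms[n];K=c["intrinsics"];q=np.array([(u-K[0,2])/K[0,0]*d,(v-K[1,2])/K[1,1]*d,d]);return c["R"].T@(q-c["t"])
E
python3 - <<'E'
from h import *
T=lambda u,v:(165+(u+.5)/6-.5,120+(v+.5)/6-.5)
S=lambda u,v:(150+(u+.5)/5-.5,150+(v+.5)/5-.5)
bat=lambda r:np.array([-np.sin(.385)*r,-.095,.079+np.cos(.385)*r])
obs=[("top",T(125,300),'L',(-.182,.04,.009)),("top",T(293,310),'L',(-.182,-.04,.009)),("top",T(278,383),'L',(-.234,-.04,.009)),("top",T(103,368),'L',(-.234,.04,.009)),
("top",T(63,530),'P',(-.1225,.1375)),("top",T(583,570),'P',(-.1225,-.1375)),
("top",T(517,348),'B',.061),("scene",S(465,163),'B',.061),
("scene",S(618,325),'P',(-.1225,-.1375)),("scene",S(395,550),'P',(-.1225,.1375)),
("scene",S(418,70),'L',(-.234,-.04,.009))]
def pt(x,k,X):
    if k=='L':return press(x,lid(x[3],np.array(X)))
    if k=='P':return press(x,np.array([*X,x[4]]))
    return press(x,bat(X))
f=lambda x:np.concatenate([proj(n,pt(x,k,X))-q for n,q,k,X in obs])
r=least_squares(f,[.55,.13,0,.75,.006],loss='soft_l1');print(r.x);print(f(r.x).reshape(-1,2).round(1))
D={n:np.load(n+"0.npz")["d"] for n in cms}
for n,q,w in [("top",T(200,340),"tab"),("top",T(517,352),"bat"),("scene",S(465,163),"bat"),("top",T(460,480),"console"),("top",T(620,560),"bench"),("top",T(350,545),"tray"),("scene",S(500,165),"x")]:
    u,v=np.round(q).astype(int);print(w,n,world(n,*q,D[n][v,u]).round(4))
x=r.x
print("batgrip",press(x,bat(.056)),"pivot",press(x,[0,-.095,.079]),"tab open",press(x,lid(x[3],[-.21,0,.009])),"tab shut",press(x,lid(0,[-.21,0,.009])))
E
```

```text
[ 0.62897898  0.0783136  -0.0969925   0.80565447  0.00989494]
[[-1.2 -0.4]
 [ 0.8  0.3]
 [ 0.6  0.1]
 [-1.5  0.2]
 [ 0.  -0. ]
 [ 0.4  0.1]
 [-0.2 -0.1]
 [-0.5 -0.5]
 [ 0.2  0.1]
 [-0.4 -0. ]
 [ 0.7 -0.9]]
tab top [0.5899 0.1207 0.2457]
bat top [ 0.5943 -0.0147  0.1399]
bat scene [ 0.5897 -0.004   0.1408]
console top [0.5383 0.0158 0.0736]
bench top [ 0.4992 -0.0653 -0.0031]
tray top [0.5088 0.0752 0.0249]
x scene [ 0.6782 -0.2226  0.0019]
batgrip [ 0.59884667 -0.01420321  0.13090071] pivot [ 0.61977913 -0.01623989  0.079     ] tab open [0.58909652 0.12238296 0.24270342] tab shut [0.51839311 0.12926225 0.094     ]
```

```bash
cat > st.py <<'E'
from h import *
P=[.62898,.07831,-.09699]
def st():
    o=manip.get_obs();p=np.array(o["position"]);c,s=np.cos(P[2]),np.sin(P[2]);d=p-[P[0],P[1],0]
    R=Ro.from_quat(o["ee_rot"]).as_matrix()
    want=np.array([[s,-c,0],[0,0,-1],[c,s,0]]).T  # x=-y_p,y=-z,z=x_p
    rv=Ro.from_matrix(R.T@want).as_rotvec()/(np.pi/4)
    pp=np.array([c*d[0]+s*d[1],-s*d[0]+c*d[1],d[2]])*1000
    return o,p,R,pp,rv
if __name__=="__main__":
    o,p,R,pp,rv=st()
    print("t",round(o["clock"],2),"press mm",pp.round(1),"F",np.round(o["ft_force"],1),"grip",round(o["grip_width"],3),"turn needed",rv.round(3))
E
python3 -m pendant '{"offset":[[0,-0.25,0],[0,-0.5,0],[0,-0.5,0],[0,-0.5,0]],"turn":[[0,0.2,0],[0,0.4,0],[0,0.493,0],[0,0.493,0]]}' 0 40
python3 st.py
```

```text
clock: 0.6
position: [0.178, -0.5988, 0.3303]
ee_rot: [-0.475, 0.524, -0.523, 0.475]
ft_force: [-0.4, 0.7, -1.3]
grip_width: 0.145
t 0.6 press mm [-383.3 -717.6  330.3] F [-0.4  0.7 -1.3] grip 0.145 turn needed [ 0.001 -0.001 -0.002]
```

```bash
python3 -m pendant '{"offset":[[-0.2,0,0.2],[-0.4,0,0.4],[-0.6,0,0.6],[-0.8,0,0.8],[-1,0,1]],"turn":[[0,0,0],[0,0,0],[0,0,0],[0,0,0],[0,0,0]]}'
python3 st.py
python3 -m pendant '{"offset":[[-0.25,0,0.2],[-0.5,0,0.4],[-0.75,0,0.55],[-1,0,0.7]],"turn":[[0,0,0],[0,0,0],[0,0,0],[0,0,0]]}'
python3 st.py
python3 -m pendant '{"offset":[[-0.25,0,0],[-0.5,0,0],[-0.75,0,0],[-1,0,0]],"turn":[[0,0,0],[0,0,0],[0,0,0],[0,0,0]]}'
python3 st.py
```

```text
clock: 1.23
position: [0.3974, -0.4177, 0.3294]
ee_rot: [-0.475, 0.525, -0.522, 0.476]
ft_force: [0.2, 0.2, -0.0]
grip_width: 0.001
t 1.23 press mm [-182.5 -516.1  329.4] F [ 0.2  0.2 -0. ] grip 0.001 turn needed [ 0.003  0.002 -0.003]
clock: 1.72
position: [0.5565, -0.2299, 0.3284]
ee_rot: [-0.476, 0.525, -0.521, 0.476]
ft_force: [0.4, -0.2, 0.3]
grip_width: -0.001
t 1.73 press mm [ -42.3 -313.8  328.4] F [ 0.4 -0.2  0.3] grip -0.001 turn needed [ 0.005  0.005 -0.004]
clock: 2.22
position: [0.5746, -0.0292, 0.3279]
ee_rot: [-0.477, 0.524, -0.52, 0.476]
ft_force: [0.6, -0.1, 0.1]
grip_width: -0.0
t 2.23 press mm [ -43.7 -112.3  327.9] F [ 0.6 -0.1  0.1] grip -0.0 turn needed [ 0.007  0.008 -0.004]
```

```bash
python3 - <<'E'
from st import *
o,p,R,pp,rv=st();a,d=manip.camera("wrist");np.savez("w1.npz",a=a,d=d,p=p,R=R)
cv2.imwrite("pics/w1.png",cv2.resize(a[:,:,::-1],(768,576),interpolation=cv2.INTER_CUBIC))
E
python3 -m pendant '{"offset":[[-0.25,0,0],[-0.5,0,0],[-0.76,0,0],[-0.76,0.1,0]],"turn":[[0,0,0],[0,0,0],[0,0,0],[0,0,0]]}'
python3 st.py;  python3 - <<'E'
from st import *
o,p,R,pp,rv=st();a,d=manip.camera("wrist");np.savez("w2.npz",a=a,d=d,p=p,R=R)
cv2.imwrite("pics/w2.png",cv2.resize(a[:,:,::-1],(768,576),interpolation=cv2.INTER_CUBIC))
E
```

```text
clock: 2.78
position: [0.5862, 0.1365, 0.309]
ee_rot: [-0.481, 0.522, -0.514, 0.483]
ft_force: [0.2, -0.7, -0.4]
grip_width: -0.002
t 2.77 press mm [-48.2  53.7 309. ] F [ 0.2 -0.7 -0.4] grip -0.002 turn needed [ 0.008  0.031 -0.012]
```

View pics/w1.png

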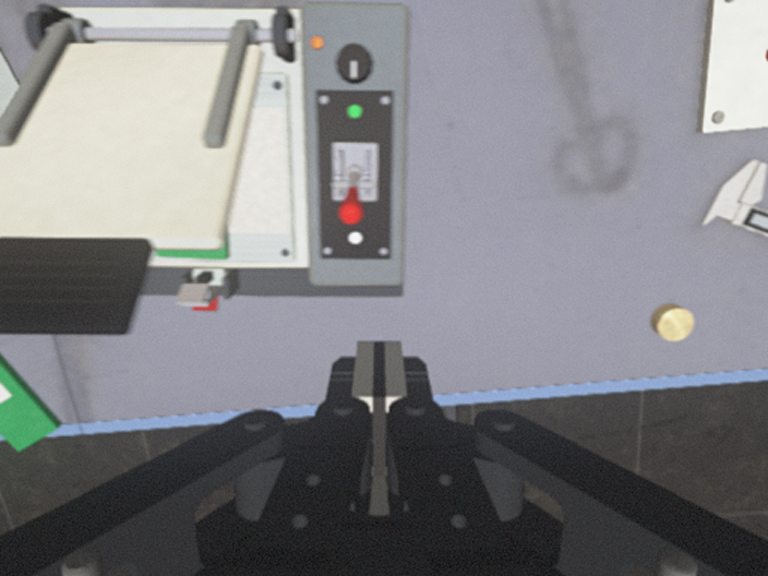

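View pics/w2.png

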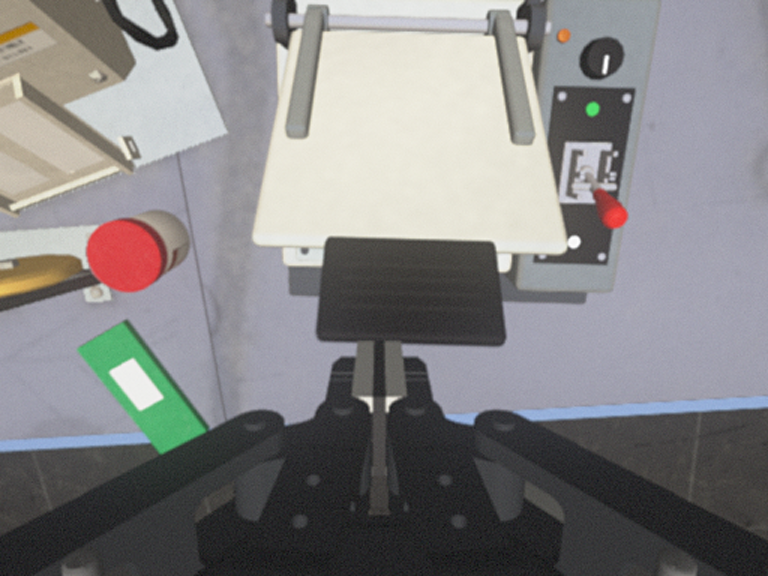

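```bash
python3 - <<'E'
from st import *
M=manip.camera_model("wrist");K=M["intrinsics"];T=M["tool_from_camera"]
W={n:np.load(n+".npz") for n in("w1","w2")}
def pw(n,X):
    w=W[n];t=w["R"].T@(X-w["p"]);c=T[:3,:3].T@(t-T[:3,3]);q=K@c;return q[:2]/q[2]
q=lambda u,v:np.array([(u+.5)/1.5-.5,(v+.5)/1.5-.5])
tri=lambda a,b:least_squares(lambda X:np.r_[pw("w1",X)-q(*a),pw("w2",X)-q(*b)],[.6,0,.1])
def topress(X):
    c,s=np.cos(P[2]),np.sin(P[2]);d=X-[P[0],P[1],0];return np.array([c*d[0]+s*d[1],-s*d[0]+c*d[1],d[2]])*1000
for nm,a,b in [("head",(350,212),(614,213)),("green",(355,111),(593,109)),("white",(355,238),(574,242)),("console FR",(402,286),(612,291)),("knob",(354,63),(602,57)),("brass?",(0,0),(0,0))][:5]:
    r=tri(a,b);print(nm,topress(r.x).round(1),r.cost.round(2))
# tab via w2 with lid model
obs=[((328,237),(-.182,.04,.009)),((493,240),(-.182,-.04,.009)),((505,343),(-.234,-.04,.009)),((318,337),(-.234,.04,.009))]
for A in(.7,.75,.8,.85):
    f=np.array([pw("w2",press(P,lid(A,np.array(X))))-q(*a) for a,X in obs]);print(A,f.round(1).tolist())
d=W["w2"]["d"];v,u=np.round(q(412,290)[::-1]).astype(int);z=d[v,u]
c=np.linalg.inv(K)@[u,v,1]*z;X=W["w2"]["R"]@(T[:3,:3]@c+T[:3,3])+W["w2"]["p"];print("tab mid",topress(X))
E
```

```text
head [-22.5 -92.9 139.7] 0.64
green [ 43.1 -93.9  80.9] 0.03
white [-52.9 -93.2  81.8] 0.01
console FR [ -94.3 -131.8   74.2] 0.59
knob [ 76.1 -93.7  84.8] 0.04
0.7 [[0.1, 14.4], [-4.3, 15.1], [-7.6, 13.9], [2.0, 15.0]]
0.75 [[-0.9, 8.2], [-1.8, 8.9], [-3.7, 8.5], [0.3, 9.5]]
0.8 [[-1.9, 0.9], [0.8, 1.7], [0.4, 1.7], [-1.4, 2.5]]
0.85 [[-2.9, -7.3], [3.5, -6.4], [4.8, -6.7], [-3.3, -6.1]]
tab mid [-41.69638318  39.94505271 247.3249051 ]
```

```bash

python3 -m pendant '{"offset":[[0.07,0.1,0],[0.07,0.2,0],[0.07,0.25,0],[0.07,0.25,0]],"turn":[[0.008,0.031,-0.012],[0.008,0.031,-0.012],[0.008,0.031,-0.012],[0.008,0.031,-0.012]]}'
python3 st.py
```

```text
clock: 3.32
position: [0.5839, 0.1191, 0.2545]
ee_rot: [-0.477, 0.525, -0.524, 0.472]
ft_force: [-0.5, -0.7, 1.4]
grip_width: -0.001
t 3.33 press mm [-48.9  36.2 254.5] F [-0.5 -0.7  1.4] grip -0.001 turn needed [ 0.007 -0.004  0.005]
```

```bash

python3 -m pendant '{"offset":[[-0.02,0.05,-0.02],[-0.02,0.1,-0.05],[-0.02,0.16,-0.085],[-0.02,0.22,-0.12],[-0.02,0.22,-0.12]],"turn":[[0,0,0],[0,0,0],[0,0,0],[0,0,0],[0,0,0]]}'
python3 st.py
```

```text
clock: 3.95
position: [0.559, 0.1252, 0.2095]
ee_rot: [-0.477, 0.525, -0.523, 0.472]
ft_force: [0.3, 1.2, -0.3]
grip_width: -0.006
t 3.95 press mm [-74.2  39.9 209.5] F [ 0.3  1.2 -0.3] grip -0.006 turn needed [ 0.009 -0.003  0.006]
```

```bash

python3 -m pendant '{"offset":[[0,0.05,-0.035],[0,0.1,-0.07],[0,0.16,-0.1],[0,0.22,-0.13],[0,0.22,-0.13]],"turn":[[0.008,0,0.005],[0.008,0,0.005],[0.008,0,0.005],[0.008,0,0.005],[0.008,0,0.005]]}'
python3 st.py
python3 - <<'E'
from st import *
a,d=manip.camera("scene");cv2.imwrite("pics/s2.png",cv2.resize(a[120:270,120:290,::-1],(680,600),interpolation=cv2.INTER_CUBIC))
E
```

```text
clock: 4.58
position: [0.5317, 0.1275, 0.1645]
ee_rot: [-0.476, 0.525, -0.524, 0.474]
ft_force: [0.3, -0.2, 1.8]
grip_width: 0.003
t 4.58 press mm [-101.6   39.6  164.5] F [ 0.3 -0.2  1.8] grip 0.003 turn needed [ 0.004 -0.002  0.001]
```

View pics/s2.png

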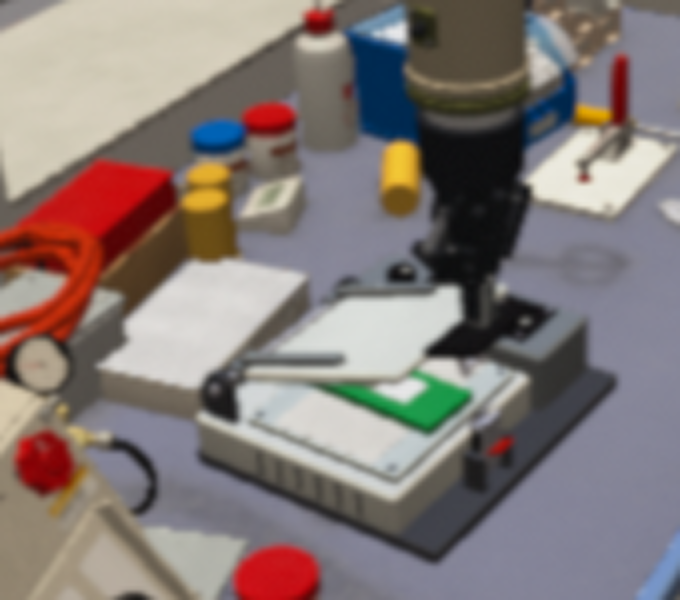

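```bash
cat > chk.py <<'E'
from st import *
import sys,os
o,p,R,pp,rv=st();F=o["ft_force"][2]
L=[float(x) for x in open("log").read().split()] if os.path.exists("log") else []
open("log","a").write(f"{F}\n");m=max(L+[F])
print(f"t{o['clock']:.2f} x{pp[0]:.1f} z{pp[2]:.2f} F{F:.1f} lat {np.round(o['ft_force'][:2],1)}")
sys.exit(1 if F>22 or (m>8 and F<.6*m) else 0)
E
python3 -m pendant '{"offset":[[0,0.03,-0.005],[0,0.05,-0.01],[0,0.05,-0.01]],"turn":[[0,0,0],[0,0,0],[0,0,0]]}' >/dev/null && python3 chk.py &&
python3 -m pendant '{"offset":[[0,0.03,-0.005],[0,0.05,-0.01],[0,0.05,-0.01]],"turn":[[0,0,0],[0,0,0],[0,0,0]]}' >/dev/null && python3 chk.py &&
python3 -m pendant '{"offset":[[0,0.02,-0.003],[0,0.02,-0.003]],"turn":[[0,0,0],[0,0,0]]}' >/dev/null && python3 chk.py &&
python3 -m pendant '{"offset":[[0,0.01,-0.002],[0,0.01,-0.002]],"turn":[[0,0,0],[0,0,0]]}' >/dev/null && python3 chk.py &&
python3 -m pendant '{"offset":[[0,0.01,-0.002],[0,0.01,-0.002]],"turn":[[0,0,0],[0,0,0]]}' >/dev/null && python3 chk.py &&
python3 -m pendant '{"offset":[[0,0.01,-0.002],[0,0.01,-0.002]],"turn":[[0,0,0],[0,0,0]]}' >/dev/null && python3 chk.py &&
python3 -m pendant '{"offset":[[0,0.01,-0.002],[0,0.01,-0.002]],"turn":[[0,0,0],[0,0,0]]}' >/dev/null && python3 chk.py &&
python3 -m pendant '{"offset":[[0,0.01,-0.002],[0,0.01,-0.002]],"turn":[[0,0,0],[0,0,0]]}' >/dev/null && python3 chk.py
```

```text
t5.00 x-103.6 z154.73 F2.6 lat [0.2 1.6]
t5.38 x-105.9 z144.31 F3.5 lat [0.2 1.5]
t5.62 x-106.6 z140.00 F2.9 lat [-0.2  0.5]
t5.88 x-107.0 z137.86 F2.5 lat [-1.7  0.8]
t6.12 x-107.5 z135.70 F2.3 lat [-1.   1.3]
t6.38 x-108.0 z133.54 F3.6 lat [-2.1  1.3]
t6.62 x-108.5 z131.33 F3.2 lat [-0.7  1.7]
t6.88 x-108.9 z129.18 F3.0 lat [-1.2  0.6]
```

```bash
sed -i 's/F>22/F>float(sys.argv[1])/' chk.py
python3 -m pendant '{"offset":[[0,0.01,-0.002],[0,0.01,-0.002]],"turn":[[0,0,0],[0,0,0]]}' >/dev/null && python3 chk.py 6 &&
python3 -m pendant '{"offset":[[0,0.01,-0.002],[0,0.01,-0.002]],"turn":[[0,0,0],[0,0,0]]}' >/dev/null && python3 chk.py 6 &&
python3 -m pendant '{"offset":[[0,0.01,-0.002],[0,0.01,-0.002]],"turn":[[0,0,0],[0,0,0]]}' >/dev/null && python3 chk.py 6 &&
python3 -m pendant '{"offset":[[0,0.01,-0.002],[0,0.01,-0.002]],"turn":[[0,0,0],[0,0,0]]}' >/dev/null && python3 chk.py 6 &&
python3 -m pendant '{"offset":[[0,0.01,-0.002],[0,0.01,-0.002]],"turn":[[0,0,0],[0,0,0]]}' >/dev/null && python3 chk.py 6 &&
python3 -m pendant '{"offset":[[0,0.01,-0.002],[0,0.01,-0.002]],"turn":[[0,0,0],[0,0,0]]}' >/dev/null && python3 chk.py 6 &&
python3 -m pendant '{"offset":[[0,0.01,-0.002],[0,0.01,-0.002]],"turn":[[0,0,0],[0,0,0]]}' >/dev/null && python3 chk.py 6 &&
python3 -m pendant '{"offset":[[0,0.01,-0.002],[0,0.01,-0.002]],"turn":[[0,0,0],[0,0,0]]}' >/dev/null && python3 chk.py 6 &&
python3 -m pendant '{"offset":[[0,0.01,-0.002],[0,0.01,-0.002]],"turn":[[0,0,0],[0,0,0]]}' >/dev/null && python3 chk.py 6 &&
python3 -m pendant '{"offset":[[0,0.01,-0.002],[0,0.01,-0.002]],"turn":[[0,0,0],[0,0,0]]}' >/dev/null && python3 chk.py 6
```

```text
t7.12 x-109.4 z127.02 F2.8 lat [-0.2  1.1]
t7.38 x-109.8 z124.85 F3.4 lat [-1.8  1.5]
t7.62 x-110.2 z122.72 F3.0 lat [-0.4  0.8]
t7.88 x-110.5 z120.91 F6.3 lat [-1.5 -0.3]
```

```bash
python3 -m pendant '{"offset":[[0,0.006,-0.001],[0,0.006,-0.001]],"turn":[[0,0,0],[0,0,0]]}' >/dev/null && python3 chk.py 25 &&
python3 -m pendant '{"offset":[[0,0.006,-0.001],[0,0.006,-0.001]],"turn":[[0,0,0],[0,0,0]]}' >/dev/null && python3 chk.py 25 &&
python3 -m pendant '{"offset":[[0,0.006,-0.001],[0,0.006,-0.001]],"turn":[[0,0,0],[0,0,0]]}' >/dev/null && python3 chk.py 25 &&
python3 -m pendant '{"offset":[[0,0.006,-0.001],[0,0.006,-0.001]],"turn":[[0,0,0],[0,0,0]]}' >/dev/null && python3 chk.py 25 &&
python3 -m pendant '{"offset":[[0,0.006,-0.001],[0,0.006,-0.001]],"turn":[[0,0,0],[0,0,0]]}' >/dev/null && python3 chk.py 25 &&
python3 -m pendant '{"offset":[[0,0.006,-0.001],[0,0.006,-0.001]],"turn":[[0,0,0],[0,0,0]]}' >/dev/null && python3 chk.py 25 &&
python3 -m pendant '{"offset":[[0,0.006,-0.001],[0,0.006,-0.001]],"turn":[[0,0,0],[0,0,0]]}' >/dev/null && python3 chk.py 25 &&
python3 -m pendant '{"offset":[[0,0.006,-0.001],[0,0.006,-0.001]],"turn":[[0,0,0],[0,0,0]]}' >/dev/null && python3 chk.py 25 &&
python3 -m pendant '{"offset":[[0,0.006,-0.001],[0,0.006,-0.001]],"turn":[[0,0,0],[0,0,0]]}' >/dev/null && python3 chk.py 25 &&
python3 -m pendant '{"offset":[[0,0.006,-0.001],[0,0.006,-0.001]],"turn":[[0,0,0],[0,0,0]]}' >/dev/null && python3 chk.py 25
```

```text
t8.12 x-110.6 z120.12 F7.8 lat [-1.9  1. ]
t8.38 x-110.7 z119.43 F9.4 lat [-3.5 -0.4]
t8.62 x-110.7 z118.79 F9.6 lat [-3.2  0.3]
t8.88 x-110.9 z118.17 F9.8 lat [-3.5 -0.7]
t9.12 x-110.9 z117.65 F10.9 lat [-3.5  0.3]
t9.38 x-111.0 z117.11 F11.2 lat [-4.5 -0.7]
t9.62 x-111.1 z116.65 F11.8 lat [-3.9  0.4]
t9.88 x-111.2 z116.20 F12.0 lat [-4.4 -0.4]
t10.12 x-111.2 z115.84 F12.3 lat [-4.6  0.1]
t10.38 x-111.3 z115.45 F12.5 lat [-4.8  0.2]
```

```bash
python3 -m pendant '{"offset":[[0,0.009,-0.001],[0,0.009,-0.001]],"turn":[[0,0,0],[0,0,0]]}' >/dev/null && python3 chk.py 25 &&
python3 -m pendant '{"offset":[[0,0.009,-0.001],[0,0.009,-0.001]],"turn":[[0,0,0],[0,0,0]]}' >/dev/null && python3 chk.py 25 &&
python3 -m pendant '{"offset":[[0,0.009,-0.001],[0,0.009,-0.001]],"turn":[[0,0,0],[0,0,0]]}' >/dev/null && python3 chk.py 25 &&
python3 -m pendant '{"offset":[[0,0.009,-0.001],[0,0.009,-0.001]],"turn":[[0,0,0],[0,0,0]]}' >/dev/null && python3 chk.py 25 &&
python3 -m pendant '{"offset":[[0,0.009,-0.001],[0,0.009,-0.001]],"turn":[[0,0,0],[0,0,0]]}' >/dev/null && python3 chk.py 25 &&
python3 -m pendant '{"offset":[[0,0.009,-0.001],[0,0.009,-0.001]],"turn":[[0,0,0],[0,0,0]]}' >/dev/null && python3 chk.py 25
```

```text
t10.62 x-111.4 z114.45 F12.0 lat [-4.3 -1. ]
t10.88 x-111.5 z113.50 F13.8 lat [-4.2 -0.6]
t11.12 x-111.6 z112.63 F13.5 lat [-4.7 -0.3]
t11.38 x-111.7 z111.91 F15.9 lat [-5.8 -1. ]
t11.62 x-111.8 z111.20 F16.0 lat [-5.3 -1.1]
t11.88 x-111.9 z110.60 F17.0 lat [-6.8 -1.3]
```

```bash
python3 -m pendant '{"offset":[[0,0.009,-0.001],[0,0.009,-0.001]],"turn":[[0,0,0],[0,0,0]]}' >/dev/null && python3 chk.py 24 &&
python3 -m pendant '{"offset":[[0,0.009,-0.001],[0,0.009,-0.001]],"turn":[[0,0,0],[0,0,0]]}' >/dev/null && python3 chk.py 24 &&
python3 -m pendant '{"offset":[[0,0.009,-0.001],[0,0.009,-0.001]],"turn":[[0,0,0],[0,0,0]]}' >/dev/null && python3 chk.py 24 &&
python3 -m pendant '{"offset":[[0,0.009,-0.001],[0,0.009,-0.001]],"turn":[[0,0,0],[0,0,0]]}' >/dev/null && python3 chk.py 24 &&
python3 -m pendant '{"offset":[[0,0.009,-0.001],[0,0.009,-0.001]],"turn":[[0,0,0],[0,0,0]]}' >/dev/null && python3 chk.py 24
```

```text
t12.12 x-111.9 z110.11 F19.1 lat [-7.1 -0.8]
t12.38 x-112.0 z109.69 F18.4 lat [-7.8 -2.1]
t12.62 x-112.0 z109.40 F20.8 lat [-7.4 -0.9]
t12.88 x-112.0 z109.14 F21.0 lat [-8.7 -1.3]
t13.12 x-112.0 z108.94 F21.6 lat [-8.5 -1.5]
```

```bash
python3 - <<'E'
from st import *
o,p,R,pp,rv=st();print(pp,rv,o["ft_force"],o["torque"])
a,d=manip.camera("scene");b,d2=manip.camera("wrist");np.savez("w3.npz",a=b,d=d2,p=p,R=R)
A=cv2.resize(a[170:260,190:290,::-1],(444,400),interpolation=cv2.INTER_CUBIC);B=cv2.resize(b[60:300,110:324,::-1],(356,400))
cv2.imwrite("pics/s3.png",np.hstack([A,B]))
E
```

```text
[-112.04845649   39.93101645  108.93649309] [-0.00926947 -0.00300094  0.01034521] [-8.47358799 -1.50932746 21.5771313 ] [-0.42127367  2.01179817  0.02236397]
```

View pics/s3.png

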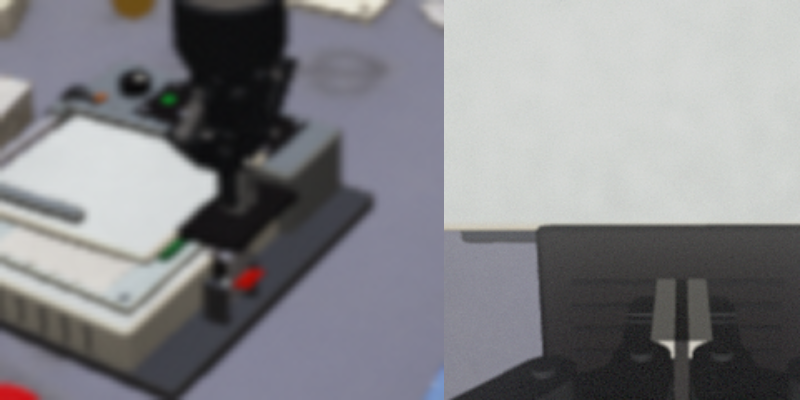

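```bash
python3 - <<'E'
from st import *
M=manip.camera_model("wrist");K=M["intrinsics"];T=M["tool_from_camera"]
w=np.load("w3.npz");d=w["d"]
def tp(u,v):
    X=w["R"]@(T[:3,:3]@(np.linalg.inv(K)@[u,v,1]*d[v,u])+T[:3,3])+w["p"]
    c,s=np.cos(P[2]),np.sin(P[2]);e=X-[P[0],P[1],0];return np.array([c*e[0]+s*e[1],-s*e[0]+c*e[1],e[2]])*1000
for nm,us,vs in[("plate",range(180,320,8),range(80,185,6)),("tab",range(180,215,4),range(203,240,4))]:
    Q=np.array([tp(u,v) for u in us for v in vs if d[v,u]>0]);A=np.c_[Q[:,:2],np.ones(len(Q))];k,*_=np.linalg.lstsq(A,Q[:,2],rcond=None)
    print(nm,len(Q),"slope x,y",k[:2],"z at x=-112,y=40",k@[-112,40,1],"rms",np.std(Q[:,2]-A@k),Q.min(0),Q.max(0))
E
cat log|tail -3
```

```text
plate 324 slope x,y [-7.01403043e-02  8.23837017e-05] z at x=-112,y=40 108.27415431902102 rms 0.6094745949011873 [-82.33155014  10.04580257 101.65424335] [-37.06506041  72.49773346 107.2200403 ]
tab 90 slope x,y [-0.0688115  -0.01390468] z at x=-112,y=40 109.6251075003736 rms 0.689658509013183 [-109.73609335   57.95529571  106.79079699] [-90.94925574  73.87127002 110.06298601]
20.786551549411964
20.990716000206824
21.57713130446903
```

```bash
python3 -m pendant '{"offset":[[0,0.006,-0.008],[0,0.006,-0.012]],"turn":[[0,0,0],[0,0,0]]}' >/dev/null && python3 chk.py 24
python3 -m pendant '{"offset":[[0,0.007,-0.005],[0,0.007,-0.008]],"turn":[[0,0,0],[0,0,0]]}' >/dev/null && python3 chk.py 24
```

```text
t13.47 x-112.3 z109.32 F9.7 lat [ 4.6 -2.2]
t13.72 x-112.2 z109.33 F10.3 lat [ 2.2 -0.3]
```

```bash
python3 -m pendant '{"offset":[[0,0.003,0],[0,0.003,0]],"turn":[[0,0,0],[0,0,0]]}' >/dev/null ; python3 chk.py 24
python3 -m pendant '{"offset":[[0,0.0,0],[0,0,0]],"turn":[[0,0,0],[0,0,0]]}' >/dev/null ; python3 chk.py 24
python3 -m pendant '{"offset":[[0,0.0,0],[0,0,0]],"turn":[[0,0,0],[0,0,0]]}' >/dev/null ; python3 chk.py 24
python3 -m pendant '{"offset":[[0,-0.003,0],[0,-0.003,0]],"turn":[[0,0,0],[0,0,0]]}' >/dev/null ; python3 chk.py 24
python3 -m pendant '{"offset":[[0,-0.006,0],[0,-0.006,0]],"turn":[[0,0,0],[0,0,0]]}' >/dev/null ; python3 chk.py 24
```

```text
t13.97 x-112.1 z109.36 F10.1 lat [-3.3  0.1]
t14.22 x-112.1 z109.56 F7.0 lat [-1.7  0.9]
t14.47 x-112.1 z109.60 F5.6 lat [-1.3  0.2]
t14.72 x-112.0 z110.27 F4.4 lat [-1.2  0.2]
t14.97 x-111.9 z111.61 F5.1 lat [-0.7  0.7]
```

```bash
python3 -m pendant '{"offset":[[0,-0.008,0],[0,-0.008,0]],"turn":[[0,0,0],[0,0,0]]}' >/dev/null ; python3 chk.py 24
python3 -m pendant '{"offset":[[0,-0.008,0.001],[0,-0.008,0.001]],"turn":[[0,0,0],[0,0,0]]}' >/dev/null ; python3 chk.py 24
python3 - <<'E'
from st import *
M=manip.camera_model("wrist");K=M["intrinsics"];T=M["tool_from_camera"]
o,p,R,pp,rv=st();a,d=manip.camera("wrist");print(rv)
def tp(u,v):
    X=R@(T[:3,:3]@(np.linalg.inv(K)@[u,v,1]*d[v,u])+T[:3,3])+p
    c,s=np.cos(P[2]),np.sin(P[2]);e=X-[P[0],P[1],0];return np.array([c*e[0]+s*e[1],-s*e[0]+c*e[1],e[2]])*1000
Q=np.array([tp(u,v) for u in range(180,320,8) for v in range(80,185,6) if d[v,u]>0]);A=np.c_[Q[:,:2],np.ones(len(Q))];k,*_=np.linalg.lstsq(A,Q[:,2],rcond=None)
print(k[:2],"z at x=-112",k@[-112,40,1],"tip z",pp)
E
```

```text
t15.22 x-111.7 z113.45 F4.3 lat [-0.1 -0.3]
t15.47 x-111.4 z115.25 F4.7 lat [0.5 0.7]
[-0.02253938 -0.00497868  0.0093636 ]
[-0.09721461  0.00138255] z at x=-112 113.98297979896854 tip z [-111.44096649   39.83905691  115.24979193]
```

```bash
rm log; sed -i 's/m>8/m>11/' chk.py
python3 -m pendant '{"offset":[[0,0.006,-0.002],[0,0.011,-0.004]],"turn":[[0,0,0],[0,0,0]]}' >/dev/null && python3 chk.py 26 &&
python3 -m pendant '{"offset":[[0,0.006,-0.003],[0,0.011,-0.005]],"turn":[[0,0,0],[0,0,0]]}' >/dev/null && python3 chk.py 26 &&
python3 -m pendant '{"offset":[[0,0.008,-0.004],[0,0.01,-0.005]],"turn":[[0,0,0],[0,0,0]]}' >/dev/null && python3 chk.py 26 &&
python3 -m pendant '{"offset":[[0,0.008,-0.004],[0,0.01,-0.005]],"turn":[[0,0,0],[0,0,0]]}' >/dev/null && python3 chk.py 26 &&
python3 -m pendant '{"offset":[[0,0.008,-0.004],[0,0.01,-0.005]],"turn":[[0,0,0],[0,0,0]]}' >/dev/null && python3 chk.py 26 
```

```text
t15.78 x-111.5 z114.13 F14.9 lat [-2.2 -1.3]
t16.02 x-111.7 z113.28 F14.1 lat [-1.4 -2.5]
t16.27 x-111.7 z112.66 F15.0 lat [-2.5 -1.4]
t16.52 x-111.8 z112.15 F16.2 lat [-2.5 -1.7]
t16.77 x-111.8 z111.69 F15.9 lat [-2.8 -1.3]
```

```bash
python3 -m pendant '{"offset":[[0,0.008,-0.004],[0,0.01,-0.006],[0,0.01,-0.006],[0,0.01,-0.006],[0,0.01,-0.006],[0,0.01,-0.006]],"turn":[[0,0,0],[0,0,0],[0,0,0],[0,0,0],[0,0,0],[0,0,0]]}' >/dev/null ; python3 chk.py 26
python3 -m pendant '{"offset":[[0,0.006,-0.003],[0,0.01,-0.004],[0,0.013,-0.005]],"turn":[[0,0,0],[0,0,0],[0,0,0]]}' >/dev/null && python3 chk.py 26 &&
python3 -m pendant '{"offset":[[0,0.011,-0.003],[0,0.012,-0.004],[0,0.013,-0.005]],"turn":[[0,0,0],[0,0,0],[0,0,0]]}' >/dev/null && python3 chk.py 26
```

```text
t17.52 x-111.9 z111.23 F16.1 lat [-2.3 -1.4]
t17.90 x-112.0 z110.30 F18.1 lat [-4. -2.]
t18.27 x-112.1 z109.49 F19.2 lat [-3.5 -1.7]
```

```bash
python3 - <<'E'
from st import *
o,p,R,pp,rv=st();print(o["ft_force"],o["torque"],rv)
a,d=manip.camera("scene")
b,d=manip.camera("top")
A=cv2.resize(a[100:260,170:300,::-1],(390,480),interpolation=cv2.INTER_CUBIC);B=cv2.resize(b[110:230,165:275,::-1],(440,480),interpolation=cv2.INTER_CUBIC)
cv2.imwrite("pics/s4.png",np.hstack([A,B])[:,:800])
E
```

```text
[-3.47815778 -1.65313995 19.15109063] [-0.50581613  0.89836115 -0.01680103] [-0.04434005 -0.00787363  0.01041399]
```

View pics/s4.png

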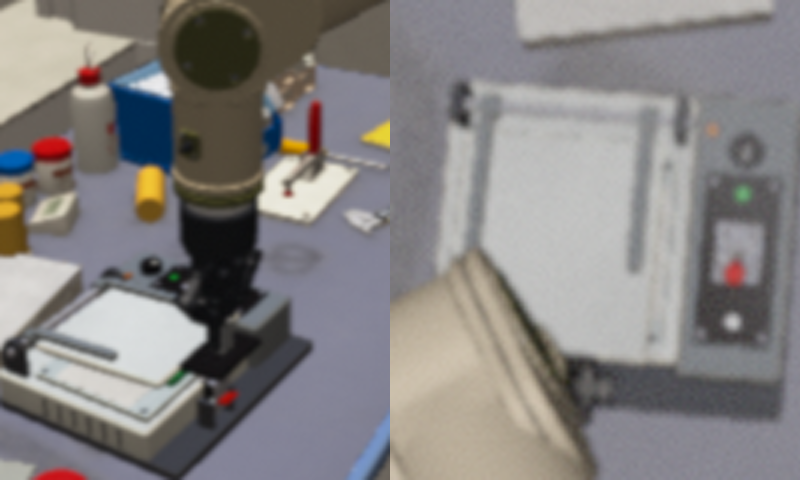

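```bash
python3 -m pendant '{"offset":[[0,0.008,-0.003],[0,0.01,-0.005],[0,0.012,-0.006]],"turn":[[-0.03,0,0.01],[-0.045,-0.008,0.01],[-0.045,-0.008,0.01]]}' >/dev/null ; python3 chk.py 27; python3 st.py
```

```text
t18.75 x-112.1 z108.89 F23.5 lat [-4.1 -2.8]
t 18.75 press mm [-112.1   39.9  108.9] F [-4.1 -2.8 23.5] grip -0.0 turn needed [-0.002 -0.     0.   ]
```

```bash
python3 -m pendant '{"offset":[[0,0.01,-0.003],[0,0.012,-0.005],[0,0.013,-0.006]],"turn":[[0,0,0],[0,0,0],[0,0,0]]}' >/dev/null ; python3 chk.py 27&&
python3 -m pendant '{"offset":[[0,0.012,-0.004],[0,0.013,-0.005],[0,0.013,-0.005]],"turn":[[0,0,0],[0,0,0],[0,0,0]]}' >/dev/null ; python3 chk.py 27; python3 st.py
```

```text
t19.12 x-112.2 z108.44 F23.9 lat [-4.7 -3.2]
t19.50 x-112.4 z107.29 F16.6 lat [-2.4 -1.6]
t 19.5 press mm [-112.4   39.9  107.3] F [-2.4 -1.6 16.6] grip 0.003 turn needed [-0.008 -0.001  0.001]
```

```bash
sed -i 's/(m>11 and F<.6\*m)/F<float(sys.argv[2])/' chk.py
python3 -m pendant '{"offset":[[0,0.009,-0.003],[0,0.01,-0.003]],"turn":[[0,0,0],[0,0,0]]}' >/dev/null ; python3 chk.py 24 5 &&
python3 -m pendant '{"offset":[[0,0.008,-0.002],[0,0.008,-0.002]],"turn":[[0,0,0],[0,0,0]]}' >/dev/null ; python3 chk.py 22 5 &&
python3 -m pendant '{"offset":[[0,0.007,-0.002],[0,0.007,-0.002]],"turn":[[0,0,0],[0,0,0]]}' >/dev/null && python3 chk.py 20 5
```

```text
t19.75 x-112.5 z106.48 F13.2 lat [-2.  -0.8]
t20.00 x-112.5 z105.62 F10.4 lat [-2.8 -0.9]
t20.25 x-112.6 z104.84 F9.4 lat [-1.4 -2. ]
```

```bash
python3 -m pendant '{"offset":[[0,0.006,-0.001],[0,0.006,-0.001]],"turn":[[0,0,0],[0,0,0]]}' >/dev/null ; python3 chk.py 14 4 &&
python3 -m pendant '{"offset":[[0,0.005,-0.001],[0,0.005,-0.001]],"turn":[[0,0,0],[0,0,0]]}' >/dev/null && python3 chk.py 12 4 &&
python3 -m pendant '{"offset":[[0,0.005,-0.001],[0,0.005,-0.001]],"turn":[[0,0,0],[0,0,0]]}' >/dev/null && python3 chk.py 10 4 &&
python3 -m pendant '{"offset":[[0,0.004,-0.001],[0,0.004,-0.001]],"turn":[[0,0,0],[0,0,0]]}' >/dev/null && python3 chk.py 10 4
```

```text
t20.50 x-112.7 z103.96 F7.2 lat [0.2 0.4]
t20.75 x-112.8 z103.14 F4.7 lat [-0.1  0.3]
t21.00 x-112.9 z102.14 F3.9 lat [0.3 0.2]
```

```bash
python3 -m pendant '{"offset":[[0,0.003,-0.001],[0,0.003,-0.001]],"turn":[[0,0,0],[0,0,0]]}' >/dev/null && python3 chk.py 8 1.5 &&
python3 -m pendant '{"offset":[[0,0.003,-0.001],[0,0.003,-0.001]],"turn":[[0,0,0],[0,0,0]]}' >/dev/null && python3 chk.py 8 1.5
```

```text
t21.25 x-113.0 z101.53 F2.8 lat [1.5 0.5]
t21.50 x-113.3 z100.69 F2.0 lat [2.1 1. ]
```

```bash
python3 -m pendant '{"offset":[[0,-0.01,0],[0,-0.02,0],[0,-0.02,0]],"turn":[[0,0,0],[0,0,0],[0,0,0]]}' >/dev/null ; python3 chk.py 8 -5
cat > lidq.py <<'E'
from st import *
M=manip.camera_model("wrist");K=M["intrinsics"];T=M["tool_from_camera"]
o,p,R,pp,rv=st();a,d=manip.camera("wrist")
def tp(u,v):
    X=R@(T[:3,:3]@(np.linalg.inv(K)@[u,v,1]*d[v,u])+T[:3,3])+p
    c,s=np.cos(P[2]),np.sin(P[2]);e=X-[P[0],P[1],0];return np.array([c*e[0]+s*e[1],-s*e[0]+c*e[1],e[2]])*1000
Q=np.array([tp(u,v) for u in range(180,320,8) for v in range(80,185,6) if d[v,u]>0]);A=np.c_[Q[:,:2],np.ones(len(Q))];k,*_=np.linalg.lstsq(A,Q[:,2],rcond=None)
print("slope",k[:2],"z at x=-112",k@[-112,40,1],"tip",pp)
E
python3 lidq.py
```

```text
t21.88 x-113.5 z104.71 F0.0 lat [-0.6  0.4]
slope [-0.0284454  -0.00079515] z at x=-112 99.87536854942145 tip [-113.45996515   39.6949028   104.71183243]
```

```bash
python3 -m pendant '{"offset":[[0,-0.15,0],[0,-0.35,0],[0.1,-0.48,0.1],[0.35,-0.48,0.25],[0.6,-0.48,0.42],[0.67,-0.48,0.46],[0.67,-0.48,0.46]],"turn":[[0,0,0],[0,0,0],[0,0,0],[0,0,0],[0,0,0],[0,0,0],[0,0,0]]}' 45 40 >/dev/null; python3 st.py
python3 - <<'E'
from st import *
a,d=manip.camera("wrist");b,_=manip.camera("scene")
A=cv2.resize(a[:,:,::-1],(512,384));B=cv2.resize(b[150:270,190:280,::-1],(288,384),interpolation=cv2.INTER_CUBIC)
cv2.imwrite("pics/s5.png",np.hstack([A,B]))
E
```

```text
t 22.8 press mm [-22.6 -95.1 201.3] F [-0.6  1.  -0.7] grip 0.45 turn needed [-0.011 -0.004  0.002]
```

View pics/s5.png

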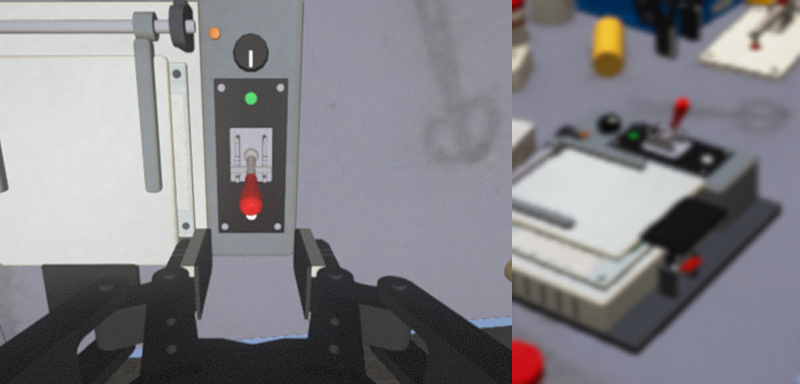

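```bash
python3 -m pendant '{"offset":[[0,0.15,0],[0,0.3,0.003],[0,0.4,0.003],[0,0.425,0.003],[0,0.425,0.003]],"turn":[[-0.011,0,0],[-0.011,0,0],[-0.011,0,0],[-0.011,0,0],[-0.011,0,0]]}' >/dev/null; python3 st.py
python3 -m pendant '{"offset":[[0,0,0],[0,0,0],[0,0,0],[0,0,0],[0,0,0]],"turn":[[0,0,0],[0,0,0],[0,0,0],[0,0,0],[0,0,0]]}' 0 45 >/dev/null; python3 st.py
```

```text
t 23.52 press mm [-21.8 -91.9 117.3] F [ 0.5 -0.   0.5] grip 0.448 turn needed [-0.002  0.001  0.   ]
t 24.15 press mm [-21.1 -93.3 118.7] F [-3.2 -4.   6.5] grip 0.16 turn needed [-0.004 -0.     0.003]
```

```bash
python3 -m pendant '{"offset":[[0,0,0],[0,0,0],[0,0.02,0],[0,0.035,0],[0,0.035,0]],"turn":[[0,0,0],[0,0,0],[0,0,0],[0,0,0],[0,0,0]]}' 40 45 >/dev/null; python3 st.py
python3 -m pendant '{"offset":[[0,0,0],[0,0,0],[0,0,0],[0,0,0],[0,0,0]],"turn":[[0,0,0],[0,0,0],[0,0,0],[0,0,0],[0,0,0]]}' 0 45 >/dev/null; python3 st.py
```

```text
t 24.77 press mm [-21.4 -93.2 111.2] F [-0.4 -0.6  0.8] grip 0.399 turn needed [-0.003 -0.     0.002]
t 25.4 press mm [-21.4 -93.6 111.3] F [-1.1 -3.4  4. ] grip 0.162 turn needed [-0.003 -0.001  0.003]
```

```bash
python3 -m pendant '{"offset":[[0,-0.016,-0.007],[0,-0.033,-0.013],[0,-0.033,-0.013]],"turn":[[0,0,0],[0,0,0],[0,0,0]]}' >/dev/null; python3 st.py
```

```text
t 25.77 press mm [-24.1 -93.7 117.6] F [ 4.8 -3.4 -8.5] grip 0.164 turn needed [-0.002 -0.001  0.003]
```

```bash
python3 -m pendant '{"offset":[[0,-0.011,0.02],[0,-0.016,0.039],[0,-0.022,0.06],[0,-0.025,0.08],[0,-0.027,0.1],[0,-0.027,0.12],[0,-0.027,0.14],[0,-0.025,0.161],[0,-0.021,0.182],[0,-0.016,0.202],[0,-0.011,0.222],[0,-0.004,0.242]],"turn":[[0,0,0],[0,0,0],[0,0,0],[0,0,0],[0,0,0],[0,0,0],[0,0,0],[0,0,0],[0,0,0],[0,0,0],[0,0,0],[0,0,0]]}' >/dev/null; python3 st.py
python3 -m pendant '{"offset":[[0,-0.003,0],[0,-0.003,0]],"turn":[[0,0,0],[0,0,0]]}' >/dev/null; python3 st.py
```

```text
t 27.27 press mm [ 24.1 -93.8 118.4] F [-6.7 -1.2 -7.9] grip 0.163 turn needed [-0.001 -0.001  0.003]
t 27.52 press mm [ 23.9 -93.8 118.8] F [-5.1 -2.  -9.3] grip 0.163 turn needed [ 0.    -0.001  0.003]
```

```bash
python3 -m pendant '{"offset":[[0,0.01,-0.004],[0,0.02,-0.008],[0,0.033,-0.013],[0,0.033,-0.013]],"turn":[[0,0,0],[0,0,0],[0,0,0],[0,0,0]]}' >/dev/null; python3 st.py
```

```text
t 28.02 press mm [ 21.9 -93.8 113.1] F [-5.6 -1.8 -2.7] grip 0.157 turn needed [-0.001 -0.001  0.003]
```

```bash
python3 -m pendant '{"offset":[[0,0.006,-0.004],[0,0.009,-0.004],[0,0.009,-0.004]],"turn":[[0,0,0],[0,0,0],[0,0,0]]}' >/dev/null; python3 st.py
python3 -m pendant '{"offset":[[0,0,0],[0,0,0],[0,0,0],[0,0,0]],"turn":[[0,0,0],[0,0,0],[0,0,0],[0,0,0]]}' 45 >/dev/null; python3 st.py
python3 -m pendant '{"offset":[[0,-0.1,0],[0,-0.3,0],[0,-0.45,0],[0,-0.45,0]],"turn":[[0,0,0],[0,0,0],[0,0,0],[0,0,0]]}' >/dev/null; python3 st.py
python3 -m pendant '{"offset":[[0,-0.2,-0.3],[0,-0.4,-0.6],[0,-0.5,-0.75],[0,-0.5,-0.75]],"turn":[[0,0,0],[0,0,0],[0,0,0],[0,0,0]]}' >/dev/null; python3 st.py
python3 - <<'E'
from st import *
a,d=manip.camera("wrist");b,_=manip.camera("scene")
A=cv2.resize(a[:,:,::-1],(512,384));B=cv2.resize(b[150:270,190:280,::-1],(288,384),interpolation=cv2.INTER_CUBIC)
cv2.imwrite("pics/s6.png",np.hstack([A,B]))
E
```

```text
t 28.4 press mm [ 21.9 -93.8 112.4] F [-5.1 -1.9 -1.8] grip 0.164 turn needed [-0.004 -0.001  0.003]
t 28.9 press mm [ 22.2 -93.5 112.8] F [-0.1 -0.1 -0.1] grip 0.448 turn needed [-0.005 -0.001  0.003]
t 29.4 press mm [ 23.5 -92.9 207.2] F [ 0.3 -0.  -0.4] grip 0.455 turn needed [-0.012 -0.001  0.002]
t 29.9 press mm [-128.6  -92.1  309.3] F [ 0.4 -0.6 -1. ] grip 0.449 turn needed [-0.02  -0.     0.004]
```

View pics/s6.png

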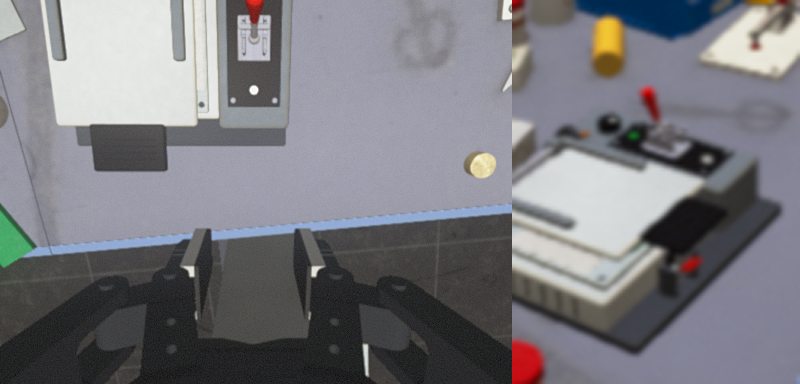

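```bash
python3 - <<'E'
from st import *
def cen(n,a,box):
    u0,v0,u1,v1=box;s=a[v0:v1,u0:u1].astype(int);m=(s[...,0]>140)&(s[...,1]<60)&(s[...,2]<60);v,u=np.nonzero(m);return u.mean()+u0,v.mean()+v0,len(u),v.min()+v0
a0=np.load("scene0.npz")["p"];a,_=manip.camera("scene")
h=lambda t,r:np.array([np.sin(t)*r,-.0938,.079+np.cos(t)*r])
print("before",cen("scene",a0,(225,170,260,200)),"now",cen("scene",a,(220,165,255,195)))
for t in(-.385,.255,.385):
    for r in(.056,.063): print(t,r,proj("scene",press(P,h(t,r))))
E
```

```text
before (np.float64(242.83333333333334), np.float64(182.16666666666666), 6, np.int64(181)) now (np.float64(232.0), np.float64(178.5), 6, np.int64(178))
-0.385 0.056 [241.53031804 182.93065367]
-0.385 0.063 [242.1180111  181.47636969]
0.255 0.056 [233.00407632 179.71681364]
0.255 0.063 [232.49834946 177.87221676]
0.385 0.056 [231.38761311 179.78390239]
0.385 0.063 [230.67872812 177.95478494]
```

```bash
python3 -c "
from workcell import manip
print(manip.hand_in())"; python3 st.py
```

```text
the job is handed in; nothing more can be done
None
the job is handed in; nothing more can be done
```

The lid is latched, the toggle sits on the green-dot side, and the job was handed in at about 30 s. The robot was clear of everything.

**Lid:**
- I pressed the tab with shut fingers. My first press stopped at about 21.6 N without the snap. I lifted about 6 mm, saw that the lid followed and was not latched, and pressed again.
- The second press peaked at about 24 N, above the 18 N stated for the catch but under the 35 N limit. The force then fell to about 2 N over 8 mm, and I stopped before the hard stop.
- After lifting, the finger force read 0 N. The depth fit put the lid at about 0.028 rad, and the later pictures showed it still down.

**Toggle:**
- I gripped the head twice, because the first grip sat too high. I then pulled it out about 6.8 mm (9.7 N), swung it over along its arc, lowered it along its length and let go.
- At letting go about 5 N of sideways force was left, and my fingers were about 1 mm above the mirrored home position. The reading fell to 0 N on opening.
- The last picture shows the bat leaning to the green-dot side. Its shift in the scene image, (-10.8, -3.7) pixels, fits the home position at 0.77 rad. That is only a few pixels' accuracy, so it is not an exact check that it dropped home.

I touched none of the other things on the bench; I did not measure their positions afterwards.

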